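# Set the slab leveller's blade to the guide stick

## Task

Set the slab leveller for slabs as thick as the guide stick: lay the wooden guide stick flat on the metal bed so that it passes under the blade, let go of it, and turn the black knob clockwise until the stick just drags under the blade, so that a light pull of about 5 N still draws it along. Then draw the stick out without changing the setting and lay it flat on the table; never pinch the stick hard, and leave the other things on the table where they are.

Things in the scene. Friction and masses are not known exactly. Their poses are not given: they have to be found in the camera images.
- leveller: slab leveller fixed to the table: wooden base, metal bed plate (128 mm in x, 150 in y, top 24 mm above the table), green bridge over it on two posts. Origin at table height below the blade; x along the bridge and blade, y the way the stick passes. The bed ends 95 mm to the -y and 55 mm to the +y side of the blade, open at both ends. Posts 13 mm thick (feet 25 mm) at x = -55 and +55 mm, y = 0
- bed_mid (a point): point on the bed's top face (24 mm above the table) straight below the middle of the blade; axes as the leveller's
- blade: steel levelling blade, 79 mm long (leveller's x), 5 mm thick, rounded lower edge; origin at the middle of that edge. It hangs on springs below a green carrier that the screw moves, and yields upward 1 mm for each 8 N (on the stick it gains about 6 N per mm of screw travel). At the start the edge is 11.5 to 14 mm above the bed, differing each time; measured heights are not exact enough to set it by
- knob_grip (a point): middle of the black fluted round knob on the bridge, on its upright axis, 142 mm above the table. Knob 40 mm in diameter, 24 mm tall (12 mm above and below this point), 16 mm free below it down to the crossbar (140 x 26 mm, top at 114 mm). Clockwise seen from above lowers the blade, 8 mm a full turn; the knob keeps its height, turns with 0.05 N m friction and stays where it is left
- guide_stick: wooden gauge stick, 22 mm wide (x), 300 long (y), 10 thick (z), 45 g; origin at the centre of its underside. Starts flat on the table. Friction about 0.6 (0.5 to 0.7) on bed and on blade: the pull to slide it is about 1.2 times the blade's force on it (0.3 N with the blade clear). Just dragging: 3 to 6 N of pull. Pressing it down adds drag. Over 15 N from the blade dents it
- sprig_mould_0: white plaster mould block 62 x 51 x 24 mm, loose, not to be moved; origin under its centre
- sprig_mould_1: a second white plaster mould block 62 x 51 x 24 mm, loose, not to be moved; origin under its centre
- stamp: turned wooden stamp standing upright, 26 mm wide and 67 mm tall, loose, not to be moved; origin under its centre
- test_tile: small blue star-shaped tile 63 mm wide, 9 mm thick, loose, not to be moved; origin under its centre
- water_bowl: blue-grey bowl 112 mm wide, 50 mm tall, loose, not to be moved; origin under its centre
Things that resemble listed ones, but are neither listed nor needed, are in the scene too. What is shaped like the leveller but yellow is not meant.

How it is judged:
By the outcome, as a careful person would: the job done as asked, in the order asked, and still so for the second after the job is handed in, with the robot touching nothing.
It also fails if it takes over 72 s, if anything falls off the work surface, if the arm or the gripper's body presses on something with over 40 N, if the wrist force passes 120 N, or if a joint passes its speed limit or range.

## Robot

A 7-joint arm with a two-finger parallel gripper is mounted at the origin on the work surface; the furniture and walls round the work are solid. World frame = base frame: x ahead of the robot, y to its left, z up, the work surface at z = 0. Lengths are in m, angles in rad, forces in N, time in s.
With the tool pointing down it reaches from about 0.35 to 0.9 m from the base axis. Payload 19.9 kg.
Tool frame: the origin (TCP) lies between the finger pads; the fingertips stand 19 mm ahead of it and the grasp point (between the pads) is the TCP; z points along the fingers, y is the direction in which the jaws open and shut (so a half turn about z gives the same grasp; the last joint's range is limited). The gripper opens to 94 mm and grips with 3 to 60 N. Pads are 16 mm wide; open, the fingers measure 119 mm over their backs; the gripper's body (75 mm by 177 mm) begins 78 mm behind the grasp point.
Start: joints at [-0.042, 0.417, -0.01, 1.614, 0.005, 1.111, -0.053], TCP at [0.625, 0, 0.224] pointing down, gripper open.
Joint ranges: [-2.81, 2.81], [-0.39, 2.02], [-1.27, 1.25], [0.06, 2.57], [-1.19, 4.33], [0.19, 2], [-2.82, 2.82]. Speed limits (rad/s): [1.89, 1.89, 2.39, 2.39, 3.01, 3.01, 3.01].

## Interface

Orientations are given as a 3x3 rotation matrix whose columns are the frame's x, y, z axes.
In Python, from rig import robot gives the robot as it stands. Calls block until the motion is done:
- robot.move_ptp(position, orientation): joint-space move of the TCP to a pose.
- robot.move_linear(position, velocity=0.15, frame=None, threshold=None): straight line of the TCP; frame=None keeps the orientation; velocity is the mean speed in m/s. With threshold (N) it stops when the force on the tool has changed by that much, and returns True; else False.
- robot.goto_joints(angles): joint-space move.
- robot.gripper_to(opening): finger opening in m; the grip force is fixed at half the most; returns when the fingers have stopped.
- robot.pause(seconds).
- robot.ik(position, orientation): joint angles nearest the present ones, or None.
- robot.get_state(): the state.
- robot.grab_frame(name): name is "scene" or "side" or "wrist"; returns the picture (480x640x3 uint8, red, green, blue); there is no depth.
- robot.camera_info(name): a dict with "fx", "fy", "cx", "cy" (pixels), "dist" ([k1, k2, p1, p2, k3] as OpenCV has them; the pictures are not rectified), "rvec" (rotation vector, rad) and "tvec" (3), from world to camera coordinates, as OpenCV has them. Camera axes: x right, y down, z forward; pixel columns grow to the right and rows downward; lengths in m; the calibration is good to about 2 mm. A picture is of the moment at which its call begins: read the wrist's pose just before it. camera_info takes no time and is no camera call; for the wrist camera it gives the pose at the moment of the call.
A pose or a line that the arm cannot do raises robot.PlanningError and nothing moves.
- robot.sign_off(): hands the job in, once; it reports no verdict.
The state is a dict: "time": time; "qpos": joint angles; "joint_vel": joint speeds; "effort": joint torques, N m; "ee_pos": TCP position; "tool_rot": TCP orientation; "force": force on the tool from outside, world axes, zero at the start; "moment": the same for the moment, N m; "opening": finger opening in m.
Only numpy, scipy, OpenCV 4.12 (cv2) and the standard library are available. Lean on these libraries where they do the work, as an engineer would, in place of code of your own. Each camera call takes 0.05 s, during which the arm holds its last target. There are 200 camera calls.

## Working session

There is one attempt and no reset: what is moved stays moved. The work goes in short steps, each a Python script; the robot and the scene stay as the last script left them, time stands still between calls to the robot, and variables do not carry over. Pictures are saved under pics/ and viewed, about 8 in all and at most 12, crops included, and the job is handed in when it is done.

```bash
ls; mkdir -p pics; python3 - <<'E'
from rig import robot
import cv2
for n in ("scene","side"):
    cv2.imwrite(f"pics/{n}0.png",robot.grab_frame(n)[:,:,::-1])
    c=robot.camera_info(n); print(n,c)
print(robot.get_state())
E
```

```text
pics
scene {'fx': 542.225587345293, 'fy': 542.225587345293, 'cx': 318.43348308476476, 'cy': 239.56663287288268, 'dist': array([-0.13005096,  0.        ,  0.        ,  0.        ,  0.        ]), 'rvec': array([ 0.73344183, -2.28955194,  1.43214766]), 'tvec': array([0.37296895, 0.25658727, 0.8365169 ])}
side {'fx': 449.76981008820746, 'fy': 449.76981008820746, 'cx': 318.20221122938483, 'cy': 234.55499822903934, 'dist': array([-0.01624868,  0.        ,  0.        ,  0.        ,  0.        ]), 'rvec': array([ 2.00708218, -0.03001736, -0.01095302]), 'tvec': array([-0.57020161,  0.07603464,  1.13470043])}
{'time': 0.1, 'qpos': array([-0.0414811 ,  0.41790191, -0.01028761,  1.6140764 ,  0.00467082,
        1.11066839, -0.053003  ]), 'joint_vel': array([ 7.81521110e-04, -4.97400657e-04, -8.62531024e-04, -1.94900651e-03,
       -3.41095277e-05,  1.20698200e-03,  3.71068634e-04]), 'effort': array([ 7.74739638e-04, -8.52578259e+01,  6.39427956e-01, -4.26696110e+01,
       -4.89651540e-02,  1.64374465e-02, -7.34272044e-05]), 'ee_pos': array([ 6.24708469e-01, -2.09937471e-05,  2.23911401e-01]), 'tool_rot': array([[ 4.10706287e-05,  9.99999471e-01, -1.02823614e-03],
       [ 9.99999997e-01, -4.11347180e-05, -6.23083752e-05],
       [-6.23506384e-05, -1.02823358e-03, -9.99999469e-01]]), 'force': array([-0.35683158,  0.94811856,  0.33717472]), 'moment': array([ 0.02258296,  0.01816388, -0.00834643]), 'opening': 0.09395274197389097}
```

View pics/scene0.png

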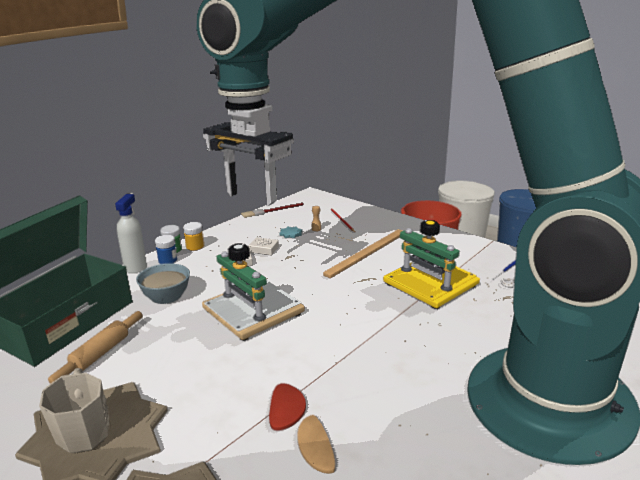

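View pics/side0.png

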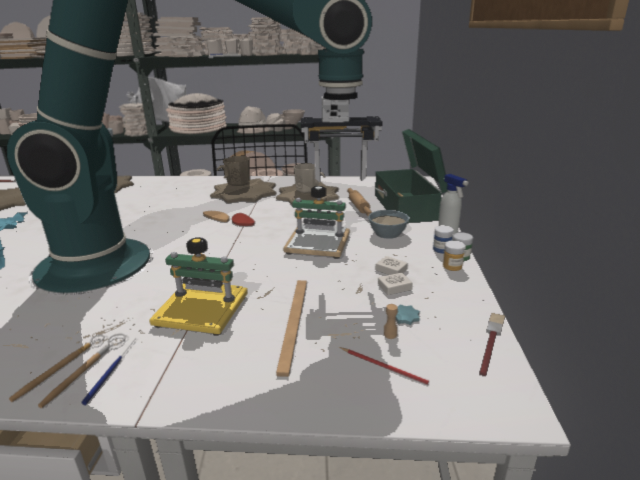

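Leveller candidates: the green one with the metal bed (scene 240,290; side 318,225), which is the one I want, and the yellow one (scene 430,265; side 200,285), which I reject. Stick candidates: the plain wooden bar (scene 363,253; side 293,325), which I choose. The brushes and tools (side 385,365 and 60,370) are round or coloured, so not it.

```bash
cat > h.py <<'E'
import numpy as np, cv2
from rig import robot
def cam(c):
    K=np.array([[c['fx'],0,c['cx']],[0,c['fy'],c['cy']],[0,0,1]]); R=cv2.Rodrigues(np.array(c['rvec']))[0]
    return K,np.array(c['dist']),R,np.array(c['tvec'])
def onz(c,uv,z):
    K,d,R,t=cam(c); p=cv2.undistortPoints(np.array(uv,float).reshape(-1,1,2),K,d).reshape(-1,2)
    o=-R.T@t; D=np.c_[p,np.ones(len(p))]@R
    return o+D*((z-o[2])/D[:,2])[:,None]
def proj(c,P):
    K,d,R,t=cam(c); return cv2.projectPoints(np.array(P,float).reshape(-1,3),np.array(c['rvec']),t,K,d)[0].reshape(-1,2)
def down(a):  # tool pointing down, jaw (y) axis at world angle a
    y=np.array([np.cos(a),np.sin(a),0]); z=np.array([0,0,-1.]); return np.c_[np.cross(y,z),y,z]
def snap(n,f,scale=1,crop=None):
    c=robot.camera_info(n); im=robot.grab_frame(n)[:,:,::-1]
    if crop: im=im[crop[1]:crop[3],crop[0]:crop[2]]
    cv2.imwrite(f"pics/{f}.png",cv2.resize(im,None,fx=scale,fy=scale)); return c
E
python3 - <<'E'
from h import *
s=robot.camera_info("side"); c=robot.camera_info("scene")
print("stick side",onz(s,[(300,281),(307,282),(280,370),(291,371)],.01).round(3))
print("stick scene",onz(c,[(326,276),(403,234)],.01).round(3))
print("knobtop",onz(s,[(318,190)],.154),onz(c,[(238,248)],.154))
print("yknob",onz(s,[(197,241)],.154),onz(c,[(430,226)],.154))
print("bed side",onz(s,[(286,246),(345,252),(351,230),(298,226)],.02).round(3))
print("bed scene",onz(c,[(204,303),(241,334),(303,307),(265,283)],.02).round(3))
print("side objs",onz(s,[(391,266),(395,284),(391,335),(407,314),(390,228)],.01).round(3))
w=robot.camera_info("wrist"); K,d,R,t=cam(w); print("wrist cam pos",-R.T@t, R[2], w['fx'])
E
```

```text
stick side [[ 0.527 -0.124  0.01 ]
 [ 0.543 -0.129  0.01 ]
 [ 0.499 -0.414  0.01 ]
 [ 0.518 -0.417  0.01 ]]
stick scene [[ 0.522 -0.112  0.01 ]
 [ 0.485 -0.4    0.01 ]]
knobtop [[0.57453668 0.08341163 0.154     ]] [[0.56833839 0.1021177  0.154     ]]
yknob [[ 0.33036995 -0.20097359  0.154     ]] [[ 0.31919486 -0.18698007  0.154     ]]
bed side [[ 0.488  0.037  0.02 ]
 [ 0.638 -0.006  0.02 ]
 [ 0.664  0.126  0.02 ]
 [ 0.516  0.163  0.02 ]]
bed scene [[0.649 0.132 0.02 ]
 [0.515 0.166 0.02 ]
 [0.477 0.029 0.02 ]
 [0.601 0.001 0.02 ]]
side objs [[ 0.744 -0.066  0.01 ]
 [ 0.739 -0.148  0.01 ]
 [ 0.701 -0.328  0.01 ]
 [ 0.744 -0.263  0.01 ]
 [ 0.777  0.154  0.01 ]]
wrist cam pos [0.62485297 0.06771091 0.38489694] [-0.00124942 -0.23390019 -0.97225981] 421.6322749667764
```

```bash
python3 - <<'E'
from h import *
robot.move_ptp([0.55,-0.03,0.39],down(0))
robot.pause(.15)
c=snap("wrist","w1"); import pickle; pickle.dump(c,open("w1.pkl","wb"))
s=robot.get_state(); print(s['time'],s['qpos'].round(3),s['ee_pos'].round(4),s['force'].round(2))
E
```

```text
1.0667 [-4.000e-03  1.760e-01  2.000e-03  1.566e+00 -0.000e+00  1.402e+00
 -1.000e-03] [ 0.5501 -0.0297  0.3885] [-0.9   0.03 -0.75]
```

View pics/w1.png

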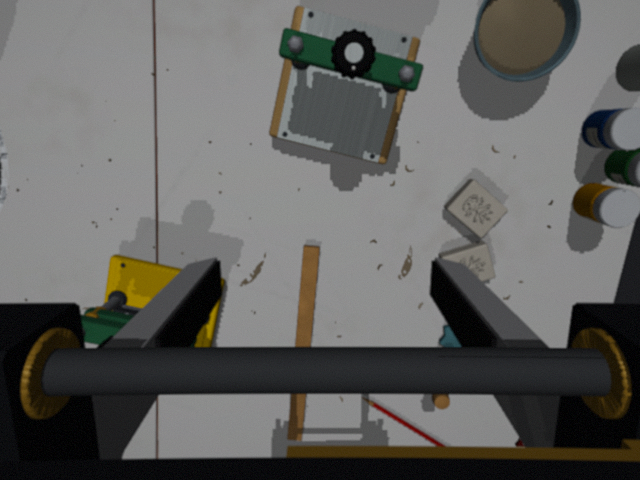

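The wrist view shows the green leveller with its long bed side towards -y: knob (353,53), near bed corners (271,135) and (381,162). The stick's near end is at (311,246) and it runs down to about (298,439).

```bash
python3 - <<'E'
from h import *
import pickle
c=pickle.load(open("w1.pkl","rb"))
k=onz(c,[(353,53)],.154)[0]; print("knob",k)
b=onz(c,[(280,43),(422,77)],.114); d=b[1]-b[0]; print("bar",b,np.linalg.norm(d),b.mean(0),np.degrees(np.arctan2(d[1],d[0])))
b=onz(c,[(271,135),(381,162),(418,38),(299,8)],.022); print("bed",b.round(4),b.mean(0))
for i in range(4): e=b[(i+1)%4]-b[i]; print(np.linalg.norm(e).round(4),np.degrees(np.arctan2(e[1],e[0])).round(2))
s=onz(c,[(303,247),(319.5,247),(291,438),(305,438)],.01); print("stick",s.round(4)); m0=(s[0]+s[1])/2; m1=(s[2]+s[3])/2; e=m0-m1
print(m0,m1,np.linalg.norm(e),np.degrees(np.arctan2(e[1],e[0])))
E
```

```text
knob [0.57329358 0.09731294 0.154     ]
bar [[0.50560989 0.11213054 0.114     ]
 [0.64312017 0.08140407 0.114     ]] 0.140901354504151 [0.57436503 0.0967673  0.114     ] -12.595747519498717
bed [[ 0.4824  0.0239  0.022 ]
 [ 0.6178 -0.0087  0.022 ]
 [ 0.6556  0.1329  0.022 ]
 [ 0.5188  0.1644  0.022 ]] [0.56861727 0.07814343 0.022     ]
0.1393 -13.53
0.1465 75.06
0.1404 167.02
0.1452 -104.52
stick [[ 0.519  -0.1222  0.01  ]
 [ 0.541  -0.1222  0.01  ]
 [ 0.498  -0.4171  0.01  ]
 [ 0.5188 -0.4171  0.01  ]]
[ 0.5300215  -0.12218692  0.01      ] [ 0.50840405 -0.41710337  0.01      ] 0.29570766289925643 85.80770227311237
```

```bash
cat >> h.py <<'E'
A=np.radians(-13.3); L=np.array([.5738,.097]); lx=np.array([np.cos(A),np.sin(A)]); ly=np.array([-lx[1],lx[0]])
def lev(x,y,z): return np.r_[L+x*lx+y*ly,z]
def st(msg="",n=1):
    f=[];
    for i in range(n):
        s=robot.get_state(); f.append(s['force'])
        if n>1: robot.pause(.02)
    f=np.mean(f,0)
    print(msg,"t",round(s['time'],2),"p",s['ee_pos'].round(4),"F",f.round(2),"along",round(f[:2]@ly,2),"op",round(s['opening'],4),"j7",round(s['qpos'][6],2)); return s,f
E
python3 - <<'E'
from h import *
B=np.radians(-4.2); sy=np.array([-np.sin(B),np.cos(B)]); g=np.array([.519,-.270])-.09*sy
robot.gripper_to(.05)
robot.move_ptp(np.r_[g,.09],down(B)); st("above")
robot.move_linear(np.r_[g,.024],velocity=.12,threshold=8); robot.pause(.1); st("down",4)
snap("side","s1",2,(200,220,500,420))
E
```

```text
above t 3.53 p [ 0.5136 -0.3589  0.0909] F [-0.3  -0.27  0.09] along -0.33 op 0.0503 j7 0.61
down t 4.38 p [ 0.5129 -0.36    0.0249] F [-0.27 -0.    0.3 ] along -0.06 op 0.0502 j7 0.62
```

View pics/s1.png

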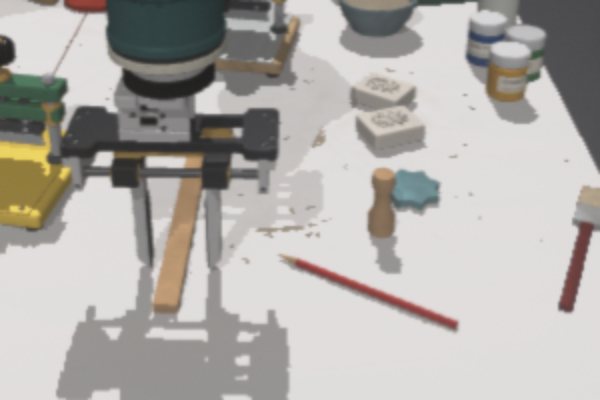

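The fingers at crop (148,260) and (212,260) straddle the stick, with the pencil tip clear at (290,258). Next I grip the stick, lift it and take it to the bed.

```bash
python3 - <<'E'
from h import *
B=np.radians(-4.2); sy=np.array([-np.sin(B),np.cos(B)]); g=np.array([.519,-.270])-.09*sy
robot.move_linear(np.r_[g,.021],velocity=.1,threshold=8)
robot.gripper_to(.0212); s,f=st("grip",3)
robot.move_linear(np.r_[g,.075],velocity=.15); st("lift",3)
# hold point 90 mm behind stick centre; front end at leveller y = gy+0.24
robot.move_linear(lev(0,-.28,.075),velocity=.25,frame=down(A)); robot.pause(.1); st("over",3)
snap("side","s2",2.2,(240,170,500,400))
E
```

```text
grip t 5.33 p [ 0.5124 -0.3598  0.021 ] F [-0.07 -0.04  0.01] along -0.06 op 0.0216 j7 0.63
lift t 5.89 p [ 0.5121 -0.3594  0.0743] F [ 0.47 -0.16 -0.7 ] along -0.05 op 0.0215 j7 0.61
over t 6.92 p [ 0.5091 -0.177   0.0748] F [ 0.48  0.25 -0.23] along 0.35 op 0.0219 j7 0.18
```

View pics/s2.png

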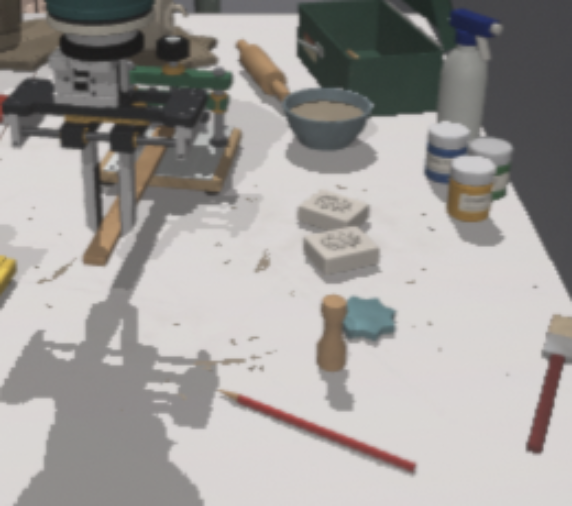

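```bash
python3 - <<'E'
from h import *
print(robot.move_linear(lev(0,-.28,.0465),velocity=.08,threshold=3)); s,f=st("low",3)
print(robot.move_linear(lev(0,-.155,.0465),velocity=.12,threshold=5)); s,f=st("in",3)
w=snap("scene","c2",3,(190,220,320,350)); robot.pause(.05); snap("side","s3",3.5,(240,170,400,300))
E
```

```text
False
low t 7.53 p [ 0.5093 -0.1756  0.0463] F [-0.12 -0.23  0.1 ] along -0.25 op 0.0218 j7 0.19
False
in t 8.78 p [ 0.538  -0.0547  0.0465] F [ 0.1   0.06 -0.51] along 0.08 op 0.0212 j7 -0.05
```

View pics/c2.png

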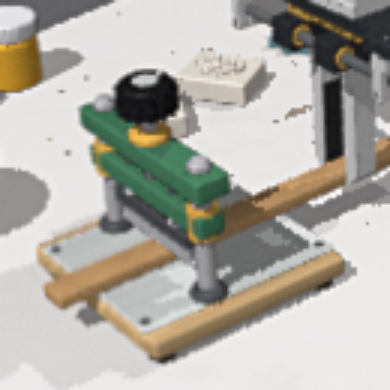

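The scene crop shows the stick under the blade, its front end past the bed at crop (60,293), between the posts. Next I lay it down, release it and make a first knob turn of 2.2 mm.

```bash
cat >> h.py <<'E'
def knob_go(ang):
    robot.move_ptp(lev(0,0,.195),down(ang)); robot.move_linear(lev(0,0,.146),velocity=.12,threshold=10)
def turn(mm):
    d=mm/8*2*np.pi; robot.gripper_to(.036); s,f=st("kgrip",3); q=np.array(s['qpos'])
    n=int(np.ceil(d/1.2))
    for i in range(n): q[6]+=d/n; robot.goto_joints(q)
    s2,_=st("turned",3); print("turned mm",(s2['qpos'][6]-s['qpos'][6])/2/np.pi*8,"Mz",s2['moment'].round(3))
    robot.gripper_to(.06); robot.move_linear(lev(0,0,.19),velocity=.2)
def stick_go(gy,z=.0465):
    robot.move_ptp(lev(0,gy,.12),down(A)); robot.move_linear(lev(0,gy,z),velocity=.15,threshold=6)
def pull(gy,d=.008,close=True):
    if close: robot.gripper_to(.0212)
    s,f0=st("sgrip",5); z=s['ee_pos'][2]
    robot.move_linear(lev(0,gy-d,.0465),velocity=.02); 
    s,f=st("pull",5); print("PULL",((f-f0)[:2]@ly).round(2),"dz",(f-f0)[2].round(2))
    return gy-d
E
python3 - <<'E'
from h import *
robot.move_linear(lev(0,-.155,.0452),velocity=.03,threshold=3); st("laid",3)
robot.gripper_to(.05)
robot.move_linear(lev(0,-.155,.12),velocity=.2)
robot.move_ptp(lev(0,-.05,.20),down(A+.9))
knob_go(A+1.73); st("atknob")
turn(2.2); st()
E
```

```text
laid t 9.22 p [ 0.5381 -0.0539  0.0451] F [ 0.23  0.09 -0.09] along 0.14 op 0.0215 j7 -0.05
atknob t 12.34 p [0.574  0.0969 0.1464] F [ 0.68 -0.    0.64] along 0.15 op 0.0496 j7 1.22
kgrip t 12.71 p [0.5743 0.0974 0.1469] F [-0.82  2.7   6.85] along 2.44 op 0.0394 j7 1.22Traceback (most recent call last):
  File "<stdin>", line 7, in <module>
  File "h.py", line 32, in turn
    for i in range(n): q[6]+=d/n; robot.goto_joints(q)
                                  ~~~~~~~~~~~~~~~~~^^^
rig.PlanningError: the arm cannot take that pose within its joint ranges
```

The IK shows that joint 7 increases anticlockwise seen from above, so the sign has to flip. Nothing turned.

```bash
sed -i 's/q\[6\]+=d\/n/q[6]-=d\/n/; s/(s2\[.qpos.\]\[6\]-s\[.qpos.\]\[6\])/(s["qpos"][6]-s2["qpos"][6])/' h.py; grep -n "q\[6\]\|turned mm" h.py
python3 - <<'E'
from h import *
turn(2.2); st()
robot.move_ptp(lev(0,-.06,.19),down(A))
stick_go(-.155); st("at stick"); pull(-.155)
E
```

```text
32:    for i in range(n): q[6]-=d/n; robot.goto_joints(q)
33:    s2,_=st("turned",3); print("turned mm",(s["qpos"][6]-s2["qpos"][6])/2/np.pi*8,"Mz",s2['moment'].round(3))
kgrip t 13.84 p [0.5742 0.0977 0.1469] F [-2.04  5.15  1.01] along 4.54 op 0.0396 j7 2.08
turned t 15.62 p [0.5741 0.0972 0.1469] F [-1.62 -3.27  1.57] along -3.55 op 0.04 j7 0.35
turned mm 2.1966655068257097 Mz [-0.908  0.389 -0.003]
 t 16.54 p [0.5742 0.0971 0.1908] F [-0.46 -0.92 -0.17] along -1.0 op 0.0601 j7 0.36
at stick t 18.46 p [ 0.5388 -0.0534  0.0472] F [-0.06  0.07  1.41] along 0.05 op 0.0599 j7 -0.15
sgrip t 19.25 p [ 0.5381 -0.0539  0.0465] F [-0.2  -0.1   0.55] along -0.14 op 0.0215 j7 -0.15
pull t 19.88 p [ 0.5363 -0.0617  0.0465] F [ 0.13 -0.33  0.1 ] along -0.29 op 0.0218 j7 -0.13
PULL -0.14 dz -0.46
```

One correction: the failed script did run its first step, so joint 7 went from 1.22 to 2.08. That turned the knob 1.1 mm anticlockwise, and the net travel is now +1.1 mm. The pull shows the blade still clear, so I go on in safe 1.2 mm steps.

```bash
cat >> h.py <<'E'
def cycle(mm,gy,d=.008):
    robot.gripper_to(.05); robot.move_linear(lev(0,gy,.12),velocity=.25)
    robot.move_ptp(lev(0,-.07,.20),down(A+mm*.4)); knob_go(A+mm*np.pi/4); turn(mm)
    robot.move_ptp(lev(0,-.07,.19),down(A)); stick_go(gy); return pull(gy,d)
E
python3 - <<'E'
from h import *
cycle(1.2,-.163)
E
```

```text
kgrip t 22.87 p [0.5743 0.097  0.1468] F [-0.26 -0.62  6.78] along -0.66 op 0.0396 j7 0.42
turned t 23.85 p [0.5738 0.0968 0.1468] F [-5.38 -1.11  4.68] along -2.32 op 0.0394 j7 -0.52
turned mm 1.1970499363655074 Mz [-0.312  1.395 -0.076]
sgrip t 27.12 p [ 0.5363 -0.0617  0.0465] F [-0.13 -0.19  1.29] along -0.21 op 0.0214 j7 -0.23
pull t 27.76 p [ 0.5344 -0.0697  0.0465] F [-0.47 -1.41  0.96] along -1.48 op 0.0214 j7 -0.22
PULL -1.27 dz -0.33
```

The end-of-move reading isn't reliable because the arm may spring back. I'll use the threshold stop during the motion, first pushing back in so the stick's centre stays over the bed, then pulling.

```bash
cat >> h.py <<'E'
def probe(gy,d,ths,v=.03):
    for th in ths:
        r=robot.move_linear(lev(0,gy+d,.0465),velocity=v,threshold=th)
        s=robot.get_state(); y=(s['ee_pos'][:2]-L)@ly; print("th",th,r,"moved",((y-gy)*1e3).round(2),"F",s['force'].round(2),"along",(s['force'][:2]@ly).round(2),"t",round(s['time'],2)); gy=gy+d if not r else y
    return gy
E
python3 - <<'E'
from h import *
st("0",4)
g=probe(-.171,.008,[2.5]); g=probe(g,.008,[5]); st("rest",3)
g=probe(g,-.006,[2]);  g=probe(g,-.006,[4]); print(g); st("end",4)
E
```

```text
0 t 27.82 p [ 0.5345 -0.0695  0.0465] F [-0.31 -1.21  0.78] along -1.25 op 0.0216 j7 -0.22
th 2.5 False moved 8.65 F [0.79 2.1  0.56] along 2.23 t 28.26
th 5 False moved 8.47 F [0.41 0.8  0.8 ] along 0.87 t 28.68
rest t 28.71 p [ 0.5382 -0.0535  0.0465] F [0.45 1.3  1.18] along 1.37 op 0.0217 j7 -0.25
th 2 False moved -6.73 F [-1.09 -1.95  1.96] along -2.15 t 29.07
th 4 False moved -6.48 F [-0.01 -1.7   1.57] along -1.65 t 29.43
-0.167
end t 29.48 p [ 0.5353 -0.0659  0.0465] F [ 0.22 -1.48  1.25] along -1.39 op 0.0219 j7 -0.23
```

```bash
python3 - <<'E'
from h import *
g=-.167
for d in (.002,.001,.001,.001,-.002,-.001,-.001,-.001):
    robot.move_linear(lev(0,g+d,.0465),velocity=.006); g+=d; st(str(d),2)
E
```

```text
0.002 t 29.99 p [ 0.5359 -0.0633  0.0465] F [-0.27  0.6   0.8 ] along 0.52 op 0.0215 j7 -0.23
0.001 t 30.34 p [ 0.5361 -0.0625  0.0465] F [-0.44 -0.43  1.11] along -0.52 op 0.0218 j7 -0.23
0.001 t 30.69 p [ 0.5363 -0.0616  0.0465] F [-0.3  -0.7   1.01] along -0.75 op 0.0217 j7 -0.23
0.001 t 31.04 p [ 0.5366 -0.0606  0.0465] F [-1.43 -0.77  0.49] along -1.08 op 0.0214 j7 -0.24
-0.002 t 31.56 p [ 0.5361 -0.0627  0.0465] F [-0.57  0.27  1.11] along 0.13 op 0.0215 j7 -0.23
-0.001 t 31.91 p [ 0.5358 -0.0637  0.0465] F [-0.37  0.58  0.9 ] along 0.48 op 0.022 j7 -0.23
-0.001 t 32.26 p [ 0.5356 -0.0646  0.0465] F [ 0.05 -0.54  1.14] along -0.51 op 0.0217 j7 -0.23
-0.001 t 32.61 p [ 0.5354 -0.0656  0.0465] F [0.23 0.06 0.84] along 0.11 op 0.021 j7 -0.23
```

```bash
python3 - <<'E'
from h import *
g=-.167
robot.gripper_to(.05); robot.move_linear(lev(0,g,.12),velocity=.25)
mm=.3
robot.move_ptp(lev(0,-.07,.20),down(A)); knob_go(A+.12); turn(mm)
robot.move_ptp(lev(0,-.07,.19),down(A)); stick_go(g); robot.gripper_to(.0212); st("g",4)
for th in (3,4.5): g=probe(g,-.002,[th],v=.02); robot.pause(.1); st("  rest",3)
for th in (3,4.5): g=probe(g,.004,[th],v=.02); robot.pause(.1); st("  rest",3)
print(g)
E
```

```text
kgrip t 35.58 p [0.5739 0.097  0.1468] F [-3.99 -0.75  6.12] along -1.65 op 0.0395 j7 -0.41
turned t 35.97 p [0.5737 0.0969 0.1469] F [-0.95  0.29 -3.25] along 0.06 op 0.0395 j7 -0.64
turned mm 0.2940009759872207 Mz [ 0.089  0.402 -0.034]
g t 39.23 p [ 0.5355 -0.0655  0.0466] F [-0.51  0.19  2.18] along 0.07 op 0.0217 j7 -0.25
th 3 False moved -1.96 F [-0.02  1.83  2.53] along 1.78 t 39.5
  rest t 39.63 p [ 0.535  -0.0674  0.0465] F [0.86 2.17 2.23] along 2.31 op 0.0217 j7 -0.24
th 4.5 False moved -2.13 F [0.44 2.3  2.68] along 2.34 t 39.9
  rest t 40.03 p [ 0.5344 -0.0695  0.0465] F [0.67 1.37 2.45] along 1.49 op 0.0214 j7 -0.24
th 3 True moved 1.54 F [0.39 2.86 4.25] along 2.87 t 40.26
  rest t 40.39 p [ 0.5347 -0.068   0.0463] F [1.53 2.86 4.19] along 3.14 op 0.0212 j7 -0.24
th 4.5 True moved 1.02 F [0.45 0.87 4.26] along 0.95 t 40.62
  rest t 40.75 p [ 0.5349 -0.0669  0.0463] F [0.14 1.17 4.82] along 1.17 op 0.0216 j7 -0.25
-0.16844620147286116
```

```bash
cat >> h.py <<'E'
def null(g,z):
    for i in range(4):
        s,f=st(f"null z{z:.5f}",4)
        if abs(f[2])<.6: break
        z+=np.clip(f[2]*1e-4,-3e-4,3e-4); robot.move_linear(lev(0,g,z),velocity=.01)
    return z
def pulls(g,z,ds,v=.02,th=5.9):
    out=[]
    for d in ds:
        r=robot.move_linear(lev(0,g+d,z),velocity=v,threshold=th); g+=d; s,f=st(f"{d} {r}",4); out.append(f[:2]@ly)
        if r: break
    print("mean",np.mean(out)); return g
E
python3 - <<'E'
from h import *
g=-.168
robot.gripper_to(.03); robot.gripper_to(.0212)
z=null(g,.0466); g=pulls(g,z,[-.002]*3); print(g,z)
E
```

```text
null z0.04660 t 41.54 p [ 0.5349 -0.067   0.0462] F [ 0.28  0.07 -0.71] along 0.13 op 0.0217 j7 -0.25
null z0.04653 t 41.86 p [ 0.5351 -0.0666  0.0465] F [-0.68 -1.44 -0.89] along -1.56 op 0.0216 j7 -0.25
null z0.04644 t 42.17 p [ 0.5351 -0.0665  0.0464] F [-0.66 -2.46 -0.44] along -2.55 op 0.022 j7 -0.25
-0.002 False t 42.49 p [ 0.5348 -0.0683  0.0465] F [ 0.15  0.84 -0.49] along 0.85 op 0.0215 j7 -0.24
-0.002 False t 42.81 p [ 0.5342 -0.0705  0.0464] F [ 0.62  0.5  -1.06] along 0.63 op 0.0215 j7 -0.24
-0.002 False t 43.12 p [ 0.5337 -0.0726  0.0464] F [-0.4   0.53 -0.9 ] along 0.42 op 0.0218 j7 -0.24
mean 0.6330962286109877
-0.17400000000000002 0.04643981638150783
```

Resting force peaked at 2.5 N with no down-force. The untriggered threshold caps the drag at about 3.3 N, so it is near 2.9 N now. I turn 0.22 mm further for about 4.5 N, then check with quasi-static micro-pulls.

```bash
python3 - <<'E'
from h import *
g=-.174
robot.gripper_to(.05); robot.move_linear(lev(0,g,.12),velocity=.3)
robot.move_ptp(lev(0,-.07,.20),down(A)); knob_go(A+.09); turn(.22)
robot.move_ptp(lev(0,-.07,.18),down(A)); stick_go(g); robot.gripper_to(.0212)
s,f=st("g",3); z=.0465
for i in range(9):
    g-=.0003; r=robot.move_linear(lev(0,g,z),velocity=.006,threshold=9); st(str(i),2)
print(g)
E
```

```text
kgrip t 46.06 p [0.5738 0.097  0.1468] F [-3.57 -0.89  5.1 ] along -1.69 op 0.0398 j7 -0.45
turned t 46.4 p [0.5738 0.097  0.1469] F [-0.47  0.33 -4.68] along 0.22 op 0.0395 j7 -0.62
turned mm 0.21414543908447053 Mz [ 0.069  0.158 -0.104]
g t 49.65 p [ 0.5338 -0.0724  0.0466] F [-0.77  0.09  2.27] along -0.09 op 0.0218 j7 -0.25
0 t 49.93 p [ 0.5338 -0.0724  0.0465] F [-0.17  1.58  1.97] along 1.5 op 0.0219 j7 -0.25
1 t 50.22 p [ 0.5338 -0.0725  0.0466] F [1.07 4.85 2.31] along 4.97 op 0.0216 j7 -0.25
2 t 50.5 p [ 0.5337 -0.0729  0.0466] F [0.72 4.13 2.54] along 4.19 op 0.0215 j7 -0.25
3 t 50.78 p [ 0.5337 -0.0732  0.0466] F [1.39 5.39 3.24] along 5.56 op 0.0214 j7 -0.25
4 t 51.07 p [ 0.5336 -0.0735  0.0465] F [0.94 4.59 3.29] along 4.68 op 0.0217 j7 -0.25
5 t 51.35 p [ 0.5335 -0.0738  0.0466] F [1.11 4.85 2.8 ] along 4.98 op 0.0218 j7 -0.25
6 t 51.63 p [ 0.5334 -0.0742  0.0465] F [1.07 4.78 2.96] along 4.9 op 0.0216 j7 -0.25
7 t 51.92 p [ 0.5334 -0.0745  0.0466] F [0.43 4.92 3.47] along 4.89 op 0.0215 j7 -0.25
8 t 52.2 p [ 0.5333 -0.0747  0.0465] F [1.11 5.26 2.63] along 5.37 op 0.0219 j7 -0.24
-0.17669999999999994
```

The reading is steady at about 4.9 N, but the tool presses down with about 2.9 N, which adds drag. I repeat it briefly with the down-force relieved.

```bash
python3 - <<'E'
from h import *
g=-.1767; z=.0465
for i in range(4):
    g-=.0003; z+=.0003*(i<2); r=robot.move_linear(lev(0,g,z),velocity=.008,threshold=9); st(f"{z:.4f}",3)
print(g)
E
```

```text
0.0468 t 52.5 p [ 0.5329 -0.0754  0.0466] F [ 1.4   2.31 -0.77] along 2.57 op 0.0217 j7 -0.24
0.0471 t 52.8 p [ 0.5329 -0.0756  0.047 ] F [ 1.1   2.8  -1.14] along 2.98 op 0.0215 j7 -0.24
0.0471 t 53.1 p [ 0.5329 -0.0758  0.0471] F [ 0.98  3.05 -1.26] along 3.19 op 0.0218 j7 -0.24
0.0471 t 53.4 p [ 0.5329 -0.0761  0.0471] F [ 0.94  3.27 -1.81] along 3.39 op 0.0216 j7 -0.24
-0.17789999999999997
```

```bash
python3 - <<'E'
from h import *
g=-.1779; z=.0468; o=[]
for i in range(4):
    g-=.0004; robot.move_linear(lev(0,g,z),velocity=.01,threshold=9); s,f=st(f"{z:.4f}",2); z=.0468 if f[2]<.3 else z+.0001; o.append(f)
print(g,np.mean(o[1:],0))
E
```

```text
0.0468 t 53.68 p [ 0.5328 -0.0766  0.0468] F [ 0.61  3.03 -0.77] along 3.09 op 0.0217 j7 -0.24
0.0468 t 53.97 p [ 0.5327 -0.077   0.0468] F [ 0.46  2.42 -0.94] along 2.46 op 0.0217 j7 -0.24
0.0468 t 54.25 p [ 0.5326 -0.0774  0.0468] F [ 0.62  3.11 -0.86] along 3.17 op 0.0218 j7 -0.24
0.0468 t 54.53 p [ 0.5325 -0.0777  0.0468] F [ 1.36  2.38 -1.18] along 2.63 op 0.0213 j7 -0.24
-0.17950000000000005 [ 0.81549218  2.63873287 -0.99392377]
```

The best estimate is now about 3.3 N, near the lower limit. There is time for one more fine turn of 0.15 mm (about +1.1 N), followed by a short check.

```bash
python3 - <<'E'
from h import *
g=-.1795
robot.gripper_to(.045); robot.move_linear(lev(0,g,.12),velocity=.35)
robot.move_ptp(lev(0,-.07,.195),down(A)); robot.move_ptp(lev(0,0,.18),down(A+.06)); robot.move_linear(lev(0,0,.146),velocity=.15,threshold=10); turn(.156)
robot.move_ptp(lev(0,-.07,.18),down(A)); robot.move_ptp(lev(0,g,.08),down(A)); robot.move_linear(lev(0,g,.0467),velocity=.15,threshold=6); robot.gripper_to(.0212)
s,f=st("g",2); z=.0467
for i in range(4):
    g-=.0004; robot.move_linear(lev(0,g,z),velocity=.01,threshold=9); st(f"{z:.4f}",2)
print(g)
E
```

```text
kgrip t 57.13 p [0.5738 0.0966 0.1468] F [-5.79 -2.85  5.24] along -4.1 op 0.0396 j7 -0.49
turned t 57.43 p [0.5736 0.0965 0.1469] F [-3.25  0.67 -4.16] along -0.09 op 0.0396 j7 -0.61
turned mm 0.15122615061660605 Mz [ 0.02   0.568 -0.063]
g t 60.42 p [ 0.5325 -0.0776  0.0449] F [0.46 0.14 2.12] along 0.24 op 0.0217 j7 -0.25
0.0467 t 60.79 p [ 0.5324 -0.0777  0.0467] F [ 0.25  4.   -2.8 ] along 3.95 op 0.0217 j7 -0.25
0.0467 t 61.08 p [ 0.5324 -0.078   0.0466] F [ 1.04  5.44 -1.76] along 5.53 op 0.0217 j7 -0.25
0.0467 t 61.36 p [ 0.5323 -0.0783  0.0466] F [ 1.3   5.28 -2.04] along 5.43 op 0.022 j7 -0.25
0.0467 t 61.64 p [ 0.5322 -0.0787  0.0467] F [ 1.44  6.   -1.98] along 6.17 op 0.022 j7 -0.25
-0.18110000000000004
```

```bash
python3 - <<'E'
from h import *
g=-.1811; z=.0451
for i in range(2):
    g-=.0004; robot.move_linear(lev(0,g,z),velocity=.02,threshold=9); st(f"{z:.4f}",2)
robot.move_linear(lev(0,-.29,z),velocity=.2); st("out")
robot.move_linear(lev(.03,-.375,.056),velocity=.25); 
robot.move_linear(lev(.03,-.375,.0212),velocity=.1,threshold=5); st("down")
robot.gripper_to(.045); robot.move_linear(lev(.03,-.375,.13),velocity=.3); st("up")
snap("side","s4",2,(190,170,500,420))
E
```

```text
0.0451 t 61.92 p [ 0.5321 -0.0795  0.0451] F [ 0.96  4.   -1.06] along 4.11 op 0.0218 j7 -0.25
0.0451 t 62.21 p [ 0.532  -0.08    0.0451] F [ 0.84  3.57 -1.17] along 3.66 op 0.0217 j7 -0.25
out t 62.92 p [ 0.5073 -0.1842  0.0451] F [ 1.06  1.08 -1.19] along 1.3 op 0.0221 j7 -0.04
down t 63.83 p [ 0.5166 -0.2732  0.0194] F [ 0.28 -0.38 -0.79] along -0.31 op 0.0217 j7 0.11
up t 64.92 p [ 0.5169 -0.275   0.1307] F [-0.64  0.16  0.27] along 0.01 op 0.0455 j7 0.13
```

View pics/s4.png

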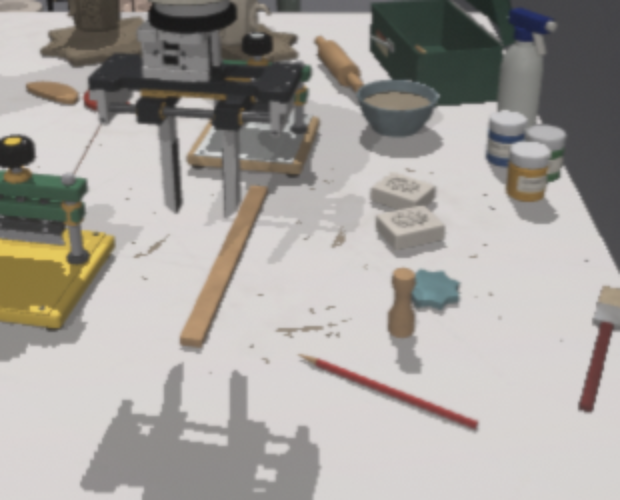

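The stick lies on the table from crop (193,340) to (262,188), in front of the leveller's base edge at (250,168). A quick length check will show that it lies flat; then I hand in.

```bash
python3 - <<'E'
from h import *
p=onz(robot.camera_info("side"),[(190+262/2,170+188/2),(190+193/2,170+340/2)],.01); d=np.linalg.norm(p[0]-p[1])
yl=(p[:,:2]-L)@ly; print(p.round(3),d,yl)
if .285<d<.315 and yl.max()<-.1: robot.sign_off(); print("signed off")
E
```

```text
[[ 0.577 -0.046  0.01 ]
 [ 0.507 -0.334  0.01 ]] 0.2962005846931916 [-0.13893739 -0.43513103]
the job is handed in; nothing more can be done
signed off
```

I set the leveller with the guide stick, drew the stick out and laid it flat on the table. I handed the job in at about 65 s, and the verdict is not reported.

**What I did:** I laid the stick on the bed under the blade and let go. I then turned the knob clockwise in steps, testing the pull between turns, for a net 2.96 mm of screw travel.

**Last checks:**
- **Drag:** The last two pulls at the final setting read 4.1 N and 3.7 N, with the gripper lifting about 1 N. Without that lift I estimate about 4.5 N, inside the 3 to 6 N band.
- **Stick:** The last picture gives its length on the table as 296 mm (300 real), so it lies flat. Its near end is about 40 mm clear of the bed, and the gripper is off it.
- **Other things:** The moulds, stamp, tile and bowl look unmoved in the last picture. I did not measure them.

**What failed or disagreed:**
- **Wrong turn:** My first knob turn went 1.1 mm anticlockwise because of a sign error. I counted it back in the total.
- **Scattered readings:** Pull readings shifted with how the gripper held the stick. Just before the last two, I read 5.4 to 6.2 N with the stick's end lifted 1.8 mm by mistake. I discounted those readings.
- **Grip force:** The gripper's force is fixed at half its maximum. I closed it only just below the stick's width, but could not check the actual squeeze.

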